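# Try two hydraulic brake levers and hold in the one that needs bleeding

### The job

One of the two brake levers on the stands still has air in it. Beginning with the lever on the robot's left, press each in turn towards its rubber grip with the backs of the closed fingers, firmly, until it goes no further, and let it spring out again: the sound one stops well short of the grip, the other comes right up to it. Finish holding the bad lever, and only that one, pressed in against its grip, with your fingers still on it when the program ends, so that its bleed screw can be opened; grasp nothing, do not push on the grips, and leave the tools and other things where they are.

Things in the scene. Friction and masses are not known exactly. Their poses are not given: they have to be found in the camera images.
- unit_a: Brake lever on a bench stand (foot 72 x 72 mm), fixed to the bench; both units look the same. A split block, top 123 mm up, clamps a level black bar, 25 mm thick, 280 mm long, axis 100 mm up. Origin on the bench under the bar; x across the bar to the lever's side, pointing away from the robot (yaw -0.1 to 0.5 rad); y along the bar to the grip end. Stand at y -126 to -54 mm; master cylinder and reservoir at y -66 to 5 mm, top 145 mm up.
- lever_a (a joint): Angle of this unit's hand lever, rad: 0 is out, where its spring keeps it; grows as it is pressed towards the grip. Upright pivot at x 42, y 12 mm of the unit. At about 0.34 the blade meets the grip; a sound lever stops hard before half of that. Pushed at the blade's origin it takes 4 N to start, 6 to 7 N at the grip; let go, it springs out.
- blade_a: Bare aluminium lever blade on the far side of the bar, 10 mm thick, 16 mm high, 130 mm long, ball end. Origin on its outer face (away from the grip and robot) at mid-height, 100 mm up, where fingers push, 88 mm from the pivot. Lever out: press along -x, towards the robot; y to the ball end, 45 mm on; z up. Gap to the grip 46 mm. Beyond it is free but for things under 30 mm high on the bench.
- grip_a: Dark grey ribbed rubber grip fixed on this unit's bar, 33 mm thick, 139 mm long; origin at its middle on the bar's axis, y along the bar. Not to be squeezed or pushed.
- unit_b: Brake lever on a bench stand (foot 72 x 72 mm), fixed to the bench; both units look the same. A split block, top 123 mm up, clamps a level black bar, 25 mm thick, 280 mm long, axis 100 mm up. Origin on the bench under the bar; x across the bar to the lever's side, pointing away from the robot (yaw -0.1 to 0.5 rad); y along the bar to the grip end. Stand at y -126 to -54 mm; master cylinder and reservoir at y -66 to 5 mm, top 145 mm up.
- lever_b (a joint): Angle of this unit's hand lever, rad: 0 is out, where its spring keeps it; grows as it is pressed towards the grip. Upright pivot at x 42, y 12 mm of the unit. At about 0.34 the blade meets the grip; a sound lever stops hard before half of that. Pushed at the blade's origin it takes 4 N to start, 6 to 7 N at the grip; let go, it springs out.
- blade_b: Bare aluminium lever blade on the far side of the bar, 10 mm thick, 16 mm high, 130 mm long, ball end. Origin on its outer face (away from the grip and robot) at mid-height, 100 mm up, where fingers push, 88 mm from the pivot. Lever out: press along -x, towards the robot; y to the ball end, 45 mm on; z up. Gap to the grip 46 mm. Beyond it is free but for things under 30 mm high on the bench.
- grip_b: Dark grey ribbed rubber grip fixed on this unit's bar, 33 mm thick, 139 mm long; origin at its middle on the bar's axis, y along the bar. Not to be squeezed or pushed.
- spanner_13: Steel combination spanner, 24 x 172 x 9 mm, lying loose on the bench; origin at its middle. To be left alone.
- pliers: Combination pliers with red handles, 66 x 191 x 13 mm, lying loose; origin at the middle. To be left alone.
- caliper: Digital caliper, 70 x 235 x 14 mm, lying loose; origin at the middle. To be left alone.
- marker_1: White marker pen with a black cap, 17 x 137 mm, lying loose; origin at the middle. To be left alone.
- mug: White mug, 83 mm wide without its handle, 86 mm high, loose; origin under its middle. To be left alone.
- hex_key: Dark hex key, 37 x 120 x 8 mm, lying loose; origin at its middle. To be left alone.
- rod_jig: Fixed jig with a black square rod, 28 mm wide, standing upright to 856 mm above the bench (left of the left unit): an obstacle for the arm. Origin under the rod.

How it is judged:
By the outcome, as a careful person would: the job done as asked, in the order asked, and still so for the second after the job is handed in, while the arm keeps its last pose, push and grip.
It also fails if it takes over 61 s, if anything falls off the work surface, if the arm or the gripper's body presses on something with over 40 N, if the wrist force passes 120 N, or if a joint passes its speed limit or range.

### The arm

A 7-joint arm with a two-finger parallel gripper is mounted at the origin on the work surface; the furniture and walls round the work are solid. World frame = base frame: x ahead of the robot, y to its left, z up, the work surface at z = 0. Lengths are in m, angles in degrees, forces in N, time in s.
With the tool pointing down it reaches from about 0.4 to 0.925 m from the base axis. Payload 4.1 kg.
Tool frame: the origin (TCP) lies at the very end of the fingers, on their centre line; the grasp point (between the pads) lies 19 mm behind it; z points along the fingers, y is the line along which they close (so a half turn about z gives the same grasp; the last joint's range is limited). The gripper opens to 85 mm and grips with 20 to 120 N. Pads are 22 mm wide; open, the fingers measure 114 mm over their backs; the gripper's body (76 mm by 85 mm) begins 54 mm behind the grasp point. The pads swing forward as they close: fully open they stand 13 mm farther back than shut.
Start: joints at [-76.146, 22.827, 2.584, 88.041, -1.071, 69.15, -2.905], TCP at [0.217, 0.613, 0.231] pointing down, gripper open.
Joint ranges: [-161.44, 161.44], [-28.35, 127.94], [-78.24, 83.42], [0, 140.83], [-78.03, 258.03], [13.02, 114.36], [-168.23, 168.23]. Speed limits (degrees/s): [147.25, 147.25, 180, 180, 180, 180, 180].

### API

Orientations are given as a 3x3 rotation matrix whose columns are the frame's x, y, z axes.
In Python, from station import get_obs, camera, get_calibration, finish_job, find_in, silhouettes, landmark_of gives the robot as it stands. The module is installed in compiled form; this text tells all that it offers.
- The arm moves only by the tool move_arm, never from a script. Its argument "series" is a list of rows, each a list of 5 numbers: the shift along the tool's x, y, z in m, then the turn about the tool's z in degrees, then the finger opening in m, from 0 to 0.0854. In form: [[tx, ty, tz, roll, fingers], ...]. A call has 1 to 10 rows; each row shifts and turns the commanded pose from where the row before left it, along the tool's axes as they then stand; what a row does not reach is not made up. A row lasts 1/10 s, in which the tool goes at most 50 mm and 8.59 degrees, less where a joint would pass 70% of its speed; a pose out of reach is approached as far as the arm can. A call is refused whole if a number of a shift passes 0.05 or a number of a turn 8.59, either way. A call with a gripper value outside its range is refused whole. The fingers move at their own pace and stop on an object; "force" is the grip in N (left out, the last holds). Time passes only in rows, so rows that do not move let the fingers close. It gives the time, the measured TCP pose, the force, the opening and the grip force at its end, in the units of the state.
- get_obs(): the state, without advancing time (a new reading comes with each control period).
- camera(name): name is "side" or "top" or "wrist"; returns the picture (384x512x3 uint8, red, green, blue); there is no depth.
- get_calibration(name): a dict with "fx", "fy", "cx", "cy" (pixels), "rvec" (rotation vector, rad) and "tvec" (3), from world to camera coordinates, as OpenCV has them; the wrist camera has in their place "hand_eye" (4x4, takes a point from camera to tool coordinates, whose origin is the TCP and whose axes are the flange's). Camera axes: x right, y down, z forward; pixel columns grow to the right and rows downward; lengths in m; the calibration is good to about 2 mm. The wrist camera is an equidistant fisheye: a pixel r from the principal point sees the ray r / f radians off the axis. A picture is of the moment at which its call begins: read the wrist's pose just before it. get_calibration takes no time and is no camera call.
- finish_job(): hands the job in; it is judged then, once.
Trained networks look in the newest picture that a camera, given by its name, has taken for a name from the list of things; names that differ only in an ending like _2 or _b are one class to them, and where a whole thing is asked for, a point or a joint stands for the part that bears it (a point fixed in the world has none). Each returns a list of dicts, best first, with "score" (0 to 1); they miss things now and then, are a little off and sometimes report something else, mostly with a low value. They report only what shows in the picture. A call takes as long as a camera call.
- find_in(camera, target): "position" ([column, row] as shares, 0 to 1, of the picture: columns of its width, rows of its height, amid what is visible of it).
- silhouettes(camera, target): "pixels" (384x512 bool, what is visible of it) and "position" ([column, row] as shares, 0 to 1, of the picture: columns of its width, rows of its height, amid what is visible of it).
- landmark_of(camera, target): "position" ([column, row] as shares, 0 to 1, of the picture: columns of its width, rows of its height: a listed point, or the origin of a listed thing).
The state is a dict: "t": time; "joints": joint angles; "qd": joint speeds; "effort": joint torques, N m; "tool_pos": TCP position; "eef_rot": TCP orientation; "contact_force": force on the tool from outside, world axes, zero at the start; "wrist_torque": the same for the moment, N m; "opening": opening from 0.0 (shut) to 1.0 (fully open); "grasp_force": force on a finger pad.
Only numpy, scipy, OpenCV 4.12 (cv2) and the standard library are available. Lean on these libraries where they do the work, as an engineer would, in place of code of your own. Each camera call takes 0.05 s, during which the arm holds its last target. There are 200 camera calls.

## Working session

There is one attempt and no reset: what is moved stays moved. The work goes in short steps, Python scripts to look and compute and a tool call to move; the robot and the scene stay as the last step left them, time stands still between calls to the robot, and variables do not carry over. Pictures are saved under pics/ and viewed, at most 10 in all, crops included, and the job is handed in when it is done.

Besides the shell and the picture viewer there is one more tool, called after "Call:" by a JSON object that holds its "fn" and its "kwargs", one argument or row to a line. move_arm: Moves the arm, as the interface text tells. Its arguments: {"type":"object","properties":{"series":{"type":"array"},"force":{"type":"number"}},"required":["series"]}

```bash
mkdir -p pics
cat > h.py <<'E'
import numpy as np, cv2
from station import *
def K(n):
    c=get_calibration(n); R=cv2.Rodrigues(np.array(c["rvec"],float))[0]
    return c,R,np.array(c["tvec"],float).ravel()
def onplane(n,pos,z):
    c,R,t=K(n); u=pos[0]*512; v=pos[1]*384
    d=R.T@np.array([(u-c["cx"])/c["fx"],(v-c["cy"])/c["fy"],1]); o=-R.T@t
    return o+d*(z-o[2])/d[2]
def proj(n,p):
    c,R,t=K(n); q=R@np.array(p)+t
    return [c["fx"]*q[0]/q[2]+c["cx"],c["fy"]*q[1]/q[2]+c["cy"]]
E
python3 - <<'E'
from h import *
o=get_obs(); print(o["t"],o["tool_pos"],np.round(o["eef_rot"],3).tolist(),o["contact_force"])
ims=[]
for n in ("top","side"):
    im=camera(n); cv2.imwrite(f"pics/{n}0.png",im[:,:,::-1])
    c,R,t=K(n); print(n,"cam at",np.round(-R.T@t,3))
    for tg,z in (("unit_a",0),("blade_a",.1),("grip_a",.1),("rod_jig",0),("mug",0)):
        for r in landmark_of(n,tg)[:3]:
            print(n,tg,round(r["score"],2),np.round(np.array(r["position"])*[512,384],1),np.round(onplane(n,r["position"],z),3))
E
```

```text
0.0 [0.21700897 0.61202427 0.23024564] [[-0.943, 0.334, -0.001], [0.334, 0.943, -0.002], [-0.0, -0.002, -1.0]] [-0.16617307 -0.08062128  0.21051904]
top cam at [ 0.221 -0.008  1.553]
top unit_a 0.82 [367.1 199. ] [ 0.396 -0.439  0.   ]
top unit_a 0.8 [260.5 184.9] [ 0.447 -0.007  0.   ]
top blade_a 0.47 [234.1 162.7] [0.516 0.095 0.1  ]
top blade_a 0.41 [341.6 182.5] [ 0.446 -0.315  0.1  ]
top grip_a 0.82 [351.9 199.4] [ 0.382 -0.354  0.1  ]
top grip_a 0.77 [242.4 180.9] [0.446 0.062 0.1  ]
top mug 0.87 [202.  216.6] [0.314 0.226 0.   ]
side cam at [-0.055 -0.688  0.849]
side unit_a 0.81 [344.2 313. ] [ 0.413 -0.43   0.   ]
side unit_a 0.79 [260.8 210.6] [ 0.45  -0.009  0.   ]
side unit_a 0.46 [175.8 156.4] [0.347 0.423 0.   ]
side blade_a 0.75 [322.6 253.8] [ 0.432 -0.309  0.1  ]
side blade_a 0.53 [259.6 165.2] [0.512 0.09  0.1  ]
side grip_a 0.9 [247.1 176.3] [0.444 0.064 0.1  ]
side grip_a 0.56 [318.2 275.7] [ 0.376 -0.353  0.1  ]
side mug 0.97 [190.8 189.2] [0.306 0.217 0.   ]
side mug 0.44 [333.7 257.4] [ 0.515 -0.286  0.   ]
side mug 0.43 [324.8 255.1] [ 0.499 -0.265  0.   ]
```

Run:
```python
import cv2,numpy as np
a=cv2.imread("pics/top0.png");b=cv2.imread("pics/side0.png")
a=cv2.resize(a[90:280,130:420],(800,524));cv2.imwrite("pics/topc.png",a)
cv2.imwrite("pics/sidec.png",cv2.resize(b,(800,600)))
```

```text
(no output)
```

View pics/topc.png

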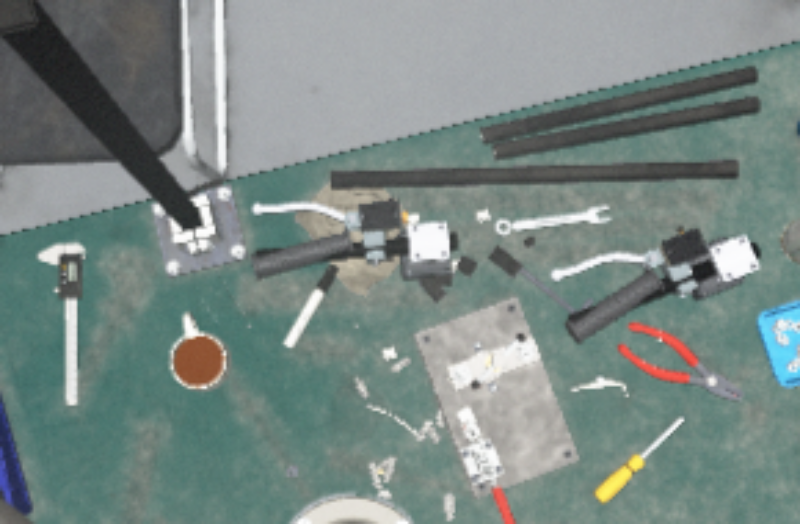

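View pics/sidec.png

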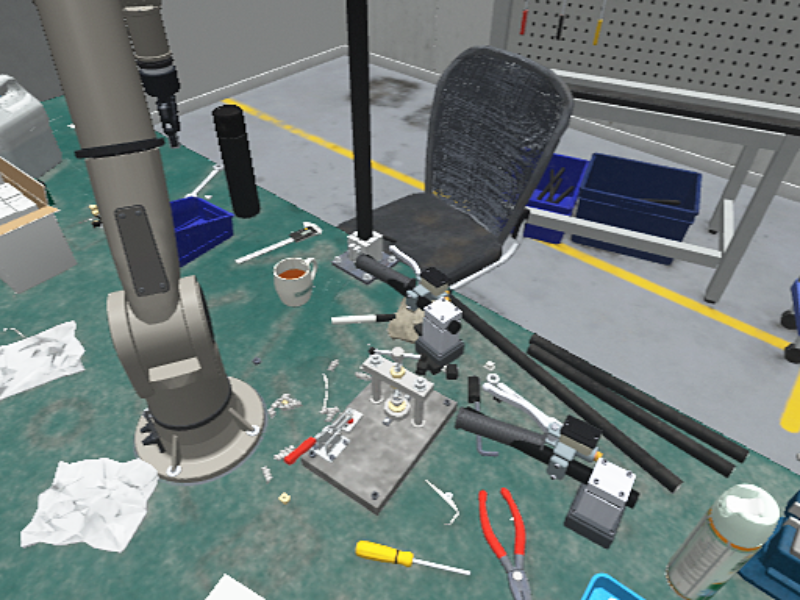

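The left unit's lever has its ball end at about (224,166) in the full top image, and the right unit's is near (332,190). The rod base is at about (201,170), close to the left lever's ball end. The bars lean towards the robot as they run to the left.

Run:
```python
from h import *
P=lambda u,v:[u/512,v/384]
print("rod",onplane("top",P(201.4,170.5),0.02),onplane("side",P(233.6,154),0.02), proj("top",[.52,.2,.856]))
print("ball",onplane("top",P(223.5,165.8),.1),onplane("top",P(332,190),.1))
for n in ("top","side"):
    camera(n)
    for tg in ("grip_a","blade_a"):
        for r in silhouettes(n,tg)[:2]:
            v,u=np.nonzero(r["pixels"])
            W=np.array([onplane(n,P(a+.5,b+.5),.1 if tg=="blade_a" or n=="side" else .108)[:2] for a,b in zip(u,v)])
            m=W.mean(0);_,_,V=np.linalg.svd(W-m,full_matrices=False);d=V[0]*np.sign(V[0][1]);s=(W-m)@d
            print(n,tg,round(r["score"],2),len(u),"mean",m.round(3),"yaw",round(np.arctan2(-d[0],d[1]),3),"len",round(np.ptp(s),3),"ends",(m+d*s.min()).round(3),(m+d*s.max()).round(3))
# candidate model
def U(o,y,p): 
    c,s=np.cos(y),np.sin(y); return np.array([o[0]+c*p[0]-s*p[1],o[1]+s*p[0]+c*p[1]])
```

```text
rod [0.49816863 0.23152164 0.02      ] [0.52945231 0.28673078 0.02      ] [np.float64(151.9414098940111), np.float64(79.34508166759082)]
ball [0.50333784 0.13539596 0.1       ] [ 0.41692647 -0.27843816  0.1       ]
top grip_a 0.78 271 mean [ 0.38  -0.365] yaw 0.635 len 0.139 ends [ 0.418 -0.416] [ 0.336 -0.304]
top grip_a 0.5 265 mean [0.438 0.072] yaw 0.349 len 0.134 ends [0.461 0.008] [0.416 0.134]
side grip_a 0.88 659 mean [ 0.377 -0.348] yaw 0.638 len 0.142 ends [ 0.424 -0.412] [ 0.34  -0.298]
side grip_a 0.73 360 mean [0.446 0.083] yaw 0.346 len 0.16 ends [0.476 0.   ] [0.422 0.151]
side blade_a 0.77 279 mean [ 0.439 -0.335] yaw 0.217 len 0.143 ends [ 0.456 -0.41 ] [ 0.425 -0.27 ]
side blade_a 0.49 84 mean [0.51  0.082] yaw 0.013 len 0.112 ends [0.511 0.029] [0.51  0.141]
```

Run:
```python
from h import *
from scipy.optimize import least_squares
F=lambda u,v:np.array([130+u*290/800,90+v*190/524])
G=lambda u,v:np.array([u*.64,v*.64])
def U(q,p):
    c,s=np.cos(q[2]),np.sin(q[2]); return [q[0]+c*p[0]-s*p[1],q[1]+s*p[0]+c*p[1],p[2]]
# points: block top centre(0,-.09,.123), bar end(0,.152?), ball; grip end y unknown -> q[3]; ball x q[4]
for name,obs in {"L":[("top",F(430,242),0),("side",G(441,315),0),("top",F(258,264),1),("side",G(360,258),1),("top",F(258,209),2)],
 "R":[("top",F(736,256),0),("side",G(607,480),0),("top",F(574,328),1),("side",G(460,420),1),("top",F(557,275),2),("side",G(490,381),2)]}.items():
    def pt(q,k): return U(q,[(0,-.09,.123),(0,q[3],.1),(q[4],.145,.1)][k])
    f=lambda q:np.concatenate([np.array(proj(n,pt(q,k)))-o for n,o,k in obs])
    r=least_squares(f,[.45 if name=="L" else .4,0 if name=="L" else -.43,.3,.15,.07])
    q=r.x; print(name,q.round(3),"res",r.fun.round(1)); print(" blade o",np.round(U(q,(.0725,.1,.1)),3),"ball",np.round(U(q,(q[4],.145,.1)),3),"grip end",np.round(U(q,(0,q[3],.1)),3))
```

```text
L [ 0.444 -0.017  0.11   0.155  0.075] res [ 1.3  0.8 -0.  -1.7 -1.1 -0.2  0.4  1.5 -0.   0. ]
 blade o [0.505 0.09  0.1  ] ball [0.503 0.135 0.1  ] grip end [0.427 0.137 0.1  ]
R [ 0.403 -0.436  0.408  0.147  0.087] res [ 0.3  1.6  2.6  1.2  0.1  0.1  0.7 -1.5 -2.6 -2.  -3.1  1. ]
 blade o [ 0.43  -0.315  0.1  ] ball [ 0.425 -0.268  0.1  ] grip end [ 0.345 -0.301  0.1  ]
```

```bash
cat > plan.py <<'E'
from h import *
def plan(wps,step=.04,turn=8.0):
    """wps: (x,y,z,yaw_deg of tool y). Prints rows [tx,ty,tz,roll] from the measured pose."""
    o=get_obs(); R=np.array(o["eef_rot"]); p=np.array(o["tool_pos"]); a=np.degrees(np.arctan2(R[1,1],R[0,1]))
    for x,y,z,b in wps:
        t=np.array([x,y,z]); n=max(1,int(np.ceil(max(np.linalg.norm(t-p)/step,abs(b-a)/turn-1e-6)))); 
        d=(t-p)/n; da=(b-a)/n; out=[]
        for i in range(n):
            c,s=np.cos(np.radians(a)),np.sin(np.radians(a))
            ty=np.array([c,s,0]); tx=np.array([-s,c,0])  # z down: x=y×z
            tx=np.cross(ty,[0,0,-1])
            out.append([round(float(v),3) for v in (d@tx,d@ty,-d[2])]+[round(-da,2),0]); a+=da
        p=t; print((x,y,z,round(b,1)),n,out)
E
python3 - <<'E'
from plan import *
plan([(.27,.37,.23,54),(.36,.22,.23,32),(.42,.06,.23,12),(.565,.08,.20,6.3)])
E
```

```text
(0.27, 0.37, 0.23, 54) 7 [[-0.019, -0.03, 0.0, np.float64(2.35), 0], [-0.02, -0.029, 0.0, np.float64(2.35), 0], [-0.021, -0.029, 0.0, np.float64(2.35), 0], [-0.022, -0.028, 0.0, np.float64(2.35), 0], [-0.023, -0.027, 0.0, np.float64(2.35), 0], [-0.024, -0.026, 0.0, np.float64(2.35), 0], [-0.025, -0.025, 0.0, np.float64(2.35), 0]]
(0.36, 0.22, 0.23, 32) 5 [[-0.032, -0.014, -0.0, np.float64(4.4), 0], [-0.033, -0.011, -0.0, np.float64(4.4), 0], [-0.034, -0.009, -0.0, np.float64(4.4), 0], [-0.034, -0.006, -0.0, np.float64(4.4), 0], [-0.035, -0.003, -0.0, np.float64(4.4), 0]]
(0.42, 0.06, 0.23, 12) 5 [[-0.033, -0.007, -0.0, np.float64(4.0), 0], [-0.034, -0.004, -0.0, np.float64(4.0), 0], [-0.034, -0.002, -0.0, np.float64(4.0), 0], [-0.034, 0.0, -0.0, np.float64(4.0), 0], [-0.034, 0.003, -0.0, np.float64(4.0), 0]]
(0.565, 0.08, 0.2, 6.3) 4 [[-0.003, 0.036, 0.007, np.float64(1.43), 0], [-0.002, 0.037, 0.007, np.float64(1.43), 0], [-0.001, 0.037, 0.007, np.float64(1.43), 0], [0.0, 0.037, 0.007, np.float64(1.43), 0]]
```

Call:
{"fn": "move_arm", "kwargs": {
  "series": [
    [-0.02,-0.03,0,2.4,0],
    [-0.02,-0.029,0,2.4,0],
    [-0.021,-0.029,0,2.4,0],
    [-0.022,-0.028,0,2.4,0],
    [-0.023,-0.027,0,2.4,0],
    [-0.024,-0.026,0,2.4,0],
    [-0.025,-0.025,0,2.4,0],
    [-0.032,-0.014,0,4.4,0]
  ],
  "force": 40
}}

```text
t: 1.7
tool_pos: [0.2854, 0.3374, 0.2314]
eef_rot: [[-0.757, 0.653, -0.001], [0.653, 0.757, 0.0], [0.001, -0.0, -1.0]]
contact_force: [0.9, 0.4, 0.1]
opening: 0.002
grasp_force: 0.0
```

Call:
{"fn": "move_arm", "kwargs": {
  "series": [
    [-0.033,-0.011,0,4.4,0],
    [-0.034,-0.009,0,4.4,0],
    [-0.034,-0.006,0,4.4,0],
    [-0.035,-0.003,0,4.4,0],
    [-0.033,-0.007,0,4,0],
    [-0.034,-0.004,0,4,0],
    [-0.034,-0.002,0,4,0],
    [-0.034,0,0,4,0],
    [-0.034,0.003,0,4,0],
    [0,0,0,0,0]
  ]
}}

```text
t: 2.7
tool_pos: [0.4175, 0.0546, 0.2318]
eef_rot: [[-0.194, 0.981, 0.002], [0.981, 0.194, -0.001], [-0.001, 0.001, -1.0]]
contact_force: [0.5, 0.7, 0.5]
opening: 0.001
grasp_force: 0.0
```

```bash
cat >> h.py <<'E'
def wrist(tg,z):
    o=get_obs(); im=camera("wrist"); c=get_calibration("wrist"); H=np.array(c["hand_eye"])
    R=np.array(o["eef_rot"]);p=np.array(o["tool_pos"])
    def ray(u,v):
        a,b=(u-c["cx"])/c["fx"],(v-c["cy"])/c["fy"]; th=np.hypot(a,b)
        d=np.array([a/th*np.sin(th),b/th*np.sin(th),np.cos(th)])
        o_=R@H[:3,3]+p; d=R@H[:3,:3]@d; return o_+d*(z-o_[2])/d[2]
    L=landmark_of("wrist",tg)
    for r in L[:3]:
        u,v=r["position"][0]*512,r["position"][1]*384
        print(tg,round(r["score"],2),round(u),round(v),ray(u,v).round(4))
    for r in silhouettes("wrist",tg)[:2]:
        v,u=np.nonzero(r["pixels"]); W=np.array([ray(a+.5,b+.5)[:2] for a,b in zip(u,v)])
        m=W.mean(0);_,_,V=np.linalg.svd(W-m,full_matrices=False);d=V[0]*np.sign(V[0][1]);s=(W-m)@d
        print(" sil",round(r["score"],2),"mean",m.round(3),"yaw",round(np.arctan2(-d[0],d[1]),3),"ends",(m+d*s.min()).round(3),(m+d*s.max()).round(3))
    return im,ray
E
python3 - <<'E'
from h import *
im,_=wrist("blade_a",.1); wrist("grip_a",.1)
cv2.imwrite("pics/w1.png",im[:,:,::-1])
E
```

```text
blade_a 0.67 360 164 [0.5145 0.0921 0.1   ]
 sil 0.56 mean [0.506 0.077] yaw -0.07 ends [0.501 0.006] [0.51  0.143]
grip_a 0.8 285 171 [0.441  0.0754 0.1   ]
 sil 0.67 mean [0.443 0.075] yaw 0.336 ends [ 0.469 -0.001] [0.421 0.14 ]
```

View pics/w1.png

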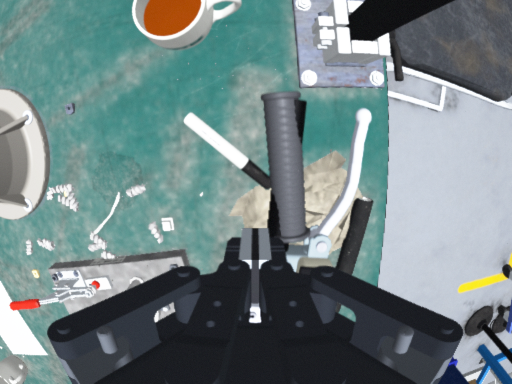

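The view shows the left grip running from (282,97) to (290,235) and the blade from its ball at (363,116) to its pivot at (318,245). The rod is at the top right, clear of the ball.

Run:
```python
from h import *
_,ray=wrist("blade_a",.1)
for n,u,v in (("grip far",283,97),("grip near",290,236),("edge l near",276,232),("edge l far",265,98),("edge r near",306,232),("edge r far",301,98),("ball",363,117),("blade mid outer",362,165),("blade near pivot",330,232),("pivot",319,245)):
    print(n,ray(u,v)[:2].round(3))
```

```text
blade_a 0.87 361 172 [0.5152 0.0907 0.1   ]
 sil 0.59 mean [0.506 0.075] yaw -0.077 ends [0.5   0.005] [0.511 0.143]
grip far [0.424 0.143]
grip near [0.461 0.012]
edge l near [0.446 0.013]
edge l far [0.408 0.139]
edge r near [0.476 0.019]
edge r far [0.44  0.146]
ball [0.503 0.144]
blade mid outer [0.514 0.098]
blade near pivot [0.501 0.024]
pivot [0.494 0.007]
```

Run:
```python
from plan import *
plan([(.555,.105,.20,15),(.555,.105,.08,15)])
```

```text
(0.555, 0.105, 0.2, 15) 4 [[0.004, 0.036, 0.008, np.float64(-0.8), 0], [0.003, 0.036, 0.008, np.float64(-0.8), 0], [0.003, 0.036, 0.008, np.float64(-0.8), 0], [0.002, 0.036, 0.008, np.float64(-0.8), 0]]
(0.555, 0.105, 0.08, 15) 3 [[0.0, 0.0, 0.04, np.float64(-0.0), 0], [0.0, 0.0, 0.04, np.float64(-0.0), 0], [0.0, 0.0, 0.04, np.float64(-0.0), 0]]
```

Call:
{"fn": "move_arm", "kwargs": {
  "series": [
    [0.004,0.036,0.008,-0.8,0],
    [0.003,0.036,0.008,-0.8,0],
    [0.003,0.036,0.008,-0.8,0],
    [0.002,0.036,0.008,-0.8,0],
    [0,0,0,0,0],
    [0,0,0.04,0,0],
    [0,0,0.04,0,0],
    [0,0,0.04,0,0],
    [0,0,0,0,0],
    [0,0,0,0,0]
  ]
}}

```text
t: 4.15
tool_pos: [0.5537, 0.103, 0.0798]
eef_rot: [[-0.257, 0.966, -0.001], [0.966, 0.257, -0.0], [-0.0, -0.001, -1.0]]
contact_force: [1.8, -1.4, 1.1]
opening: -0.002
grasp_force: 0.0
```

Run:
```python
from h import *
o=get_obs();print(o["t"],o["contact_force"],o["tool_pos"])
im,_=wrist("blade_a",.1); cv2.imwrite("pics/w2.png",im[:,:,::-1])
```

```text
4.15 [ 1.80754827 -1.44373432  1.1248888 ] [0.55368115 0.10297391 0.07984768]
blade_a 0.87 170 257 [0.5132 0.0926 0.1   ]
 sil 0.82 mean [0.507 0.114] yaw 0.046 ends [0.51  0.049] [0.506 0.144]
```

View pics/w2.png

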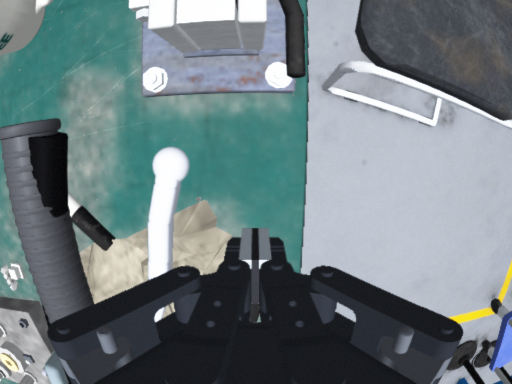

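The fingers are on the far side of the blade, level with it: the blade runs through about (165,240) and the fingers are at about (256,235). I'll press in.

Call:
{"fn": "move_arm", "kwargs": {
  "series": [
    [0,-0.01,0,0,0],
    [0,-0.01,0,0,0],
    [0,-0.004,0,0,0],
    [0,-0.004,0,0,0],
    [0,0,0,0,0]
  ]
}}

```text
t: 4.8
tool_pos: [0.528, 0.0963, 0.0799]
eef_rot: [[-0.257, 0.966, 0.003], [0.966, 0.257, 0.001], [0.0, 0.004, -1.0]]
contact_force: [3.4, 0.4, -1.6]
opening: 0.001
grasp_force: 1.8
```

Call:
{"fn": "move_arm", "kwargs": {
  "series": [
    [0,-0.004,0,0,0],
    [0,-0.002,0,0,0],
    [0,0,0,0,0]
  ]
}}

```text
t: 5.1
tool_pos: [0.5232, 0.0967, 0.0801]
eef_rot: [[-0.258, 0.966, 0.005], [0.966, 0.258, 0.003], [0.002, 0.005, -1.0]]
contact_force: [4.7, 4.8, -1.4]
opening: 0.0
grasp_force: 2.7
```

Call:
{"fn": "move_arm", "kwargs": {
  "series": [
    [0,-0.004,0,0,0],
    [0,0,0,0,0]
  ]
}}

```text
t: 5.3
tool_pos: [0.5197, 0.0962, 0.0803]
eef_rot: [[-0.258, 0.966, 0.005], [0.966, 0.258, 0.004], [0.002, 0.006, -1.0]]
contact_force: [4.2, 5.5, -0.9]
opening: 0.002
grasp_force: 3.0
```

Call:
{"fn": "move_arm", "kwargs": {
  "series": [
    [0,-0.004,0,0,0],
    [0,0,0,0,0]
  ]
}}

```text
t: 5.5
tool_pos: [0.5162, 0.0957, 0.0804]
eef_rot: [[-0.258, 0.966, 0.006], [0.966, 0.258, 0.004], [0.003, 0.007, -1.0]]
contact_force: [5.4, 7.3, -1.1]
opening: -0.003
grasp_force: 3.4
```

Call:
{"fn": "move_arm", "kwargs": {
  "series": [
    [0,-0.003,0,0,0],
    [0,0,0,0,0]
  ]
}}

```text
t: 5.7
tool_pos: [0.5137, 0.0957, 0.0805]
eef_rot: [[-0.259, 0.966, 0.007], [0.966, 0.259, 0.005], [0.003, 0.008, -1.0]]
contact_force: [6.1, 7.6, -1.3]
opening: 0.002
grasp_force: 3.9
```

Call:
{"fn": "move_arm", "kwargs": {
  "series": [
    [0.0015,-0.003,0,0,0],
    [0,0,0,0,0]
  ]
}}

```text
t: 5.9
tool_pos: [0.5106, 0.0959, 0.0806]
eef_rot: [[-0.259, 0.966, 0.007], [0.966, 0.259, 0.004], [0.002, 0.008, -1.0]]
contact_force: [6.3, 5.6, -2.1]
opening: 0.0
grasp_force: 4.0
```

Call:
{"fn": "move_arm", "kwargs": {
  "series": [
    [0.0015,-0.003,0,0,0],
    [0,0,0,0,0]
  ]
}}

```text
t: 6.1
tool_pos: [0.5074, 0.0961, 0.0805]
eef_rot: [[-0.259, 0.966, 0.007], [0.966, 0.258, 0.004], [0.002, 0.008, -1.0]]
contact_force: [5.8, 6.1, -1.6]
opening: -0.001
grasp_force: 4.0
```

Call:
{"fn": "move_arm", "kwargs": {
  "series": [
    [0.0015,-0.003,0,0,0],
    [0,0,0,0,0]
  ]
}}

```text
t: 6.3
tool_pos: [0.5042, 0.0962, 0.0806]
eef_rot: [[-0.258, 0.966, 0.008], [0.966, 0.258, 0.003], [0.001, 0.008, -1.0]]
contact_force: [6.5, 3.9, -1.5]
opening: 0.005
grasp_force: 3.9
```

Call:
{"fn": "move_arm", "kwargs": {
  "series": [
    [0.0015,-0.003,0,0,0],
    [0.0015,-0.003,0,0,0],
    [0,0,0,0,0]
  ]
}}

```text
t: 6.6
tool_pos: [0.5001, 0.0961, 0.0808]
eef_rot: [[-0.258, 0.966, 0.013], [0.966, 0.258, 0.001], [-0.002, 0.013, -1.0]]
contact_force: [12.4, 2.5, -7.0]
opening: -0.002
grasp_force: 5.6
```

Call:
{"fn": "move_arm", "kwargs": {
  "series": [
    [0.001,-0.002,0,0,0],
    [0,0,0,0,0]
  ]
}}

```text
t: 6.8
tool_pos: [0.5, 0.0962, 0.0811]
eef_rot: [[-0.258, 0.966, 0.018], [0.966, 0.258, 0.001], [-0.004, 0.017, -1.0]]
contact_force: [15.7, 1.4, -9.9]
opening: 0.001
grasp_force: 7.1
```

Call:
{"fn": "move_arm", "kwargs": {
  "series": [
    [0.001,-0.002,0,0,0],
    [0,0,0,0,0]
  ]
}}

```text
t: 7.0
tool_pos: [0.4997, 0.0966, 0.0817]
eef_rot: [[-0.257, 0.966, 0.022], [0.966, 0.257, 0.001], [-0.005, 0.021, -1.0]]
contact_force: [18.9, 0.9, -10.2]
opening: 0.001
grasp_force: 8.3
```

Run:
```python
from h import *
a=camera("wrist"); b=camera("side")
b=cv2.resize(b[130:230,190:323],(512,384)); cv2.imwrite("pics/p1.png",cv2.resize(np.hstack([a,b])[:,:,::-1],(800,300)))
```

```text
(no output)
```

View pics/p1.png

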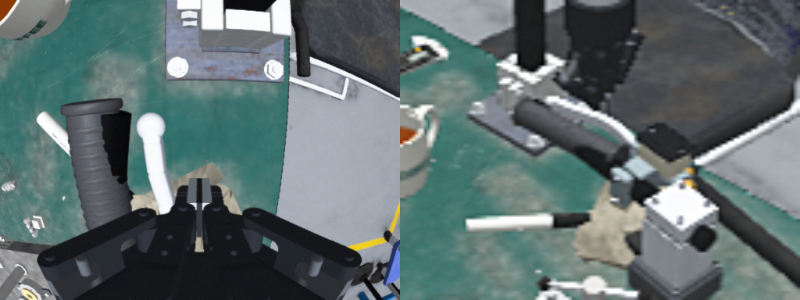

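Run:
```python
from h import *
im,ray=wrist("blade_a",.1); wrist("grip_a",.1)
cv2.imwrite("pics/p2.png",cv2.resize(im[90:330,50:290,::-1],(600,600),interpolation=cv2.INTER_CUBIC))
for u,v in ((192,160),(200,200),(163,135),(155,145),(165,200)): print(u,v,ray(u,v).round(3))
```

```text
blade_a 0.96 221 257 [0.4826 0.0922 0.1   ]
 sil 0.83 mean [0.468 0.115] yaw 0.387 ends [0.481 0.083] [0.458 0.14 ]
grip_a 0.62 135 268 [0.4414 0.0734 0.1   ]
 sil 0.77 mean [0.431 0.102] yaw 0.316 ends [0.451 0.042] [0.419 0.139]
192 160 [0.46  0.134 0.1  ]
200 200 [0.468 0.118 0.1  ]
163 135 [0.446 0.142 0.1  ]
155 145 [0.443 0.137 0.1  ]
165 200 [0.452 0.113 0.1  ]
```

View pics/p2.png

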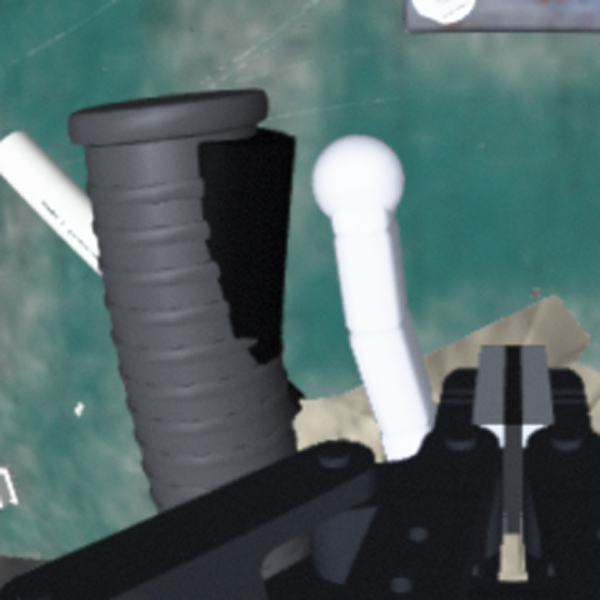

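The ball moved from (0.503, 0.144) to (0.460, 0.134). That is 44 mm, or about 0.33 rad, so the left lever went right up to its grip and is the bad one. I'll release it and test the right lever.

Call:
{"fn": "move_arm", "kwargs": {
  "series": [
    [-0.003,0.01,0,0,0],
    [-0.004,0.015,0,0,0],
    [-0.004,0.02,0,0,0],
    [0,0.02,0,0,0],
    [0,0,0,0,0],
    [0,0,-0.04,0,0],
    [0,0,-0.04,0,0],
    [0,0,-0.04,0,0],
    [0,0,0,0,0]
  ]
}}

```text
t: 8.3
tool_pos: [0.5578, 0.1016, 0.2045]
eef_rot: [[-0.256, 0.967, 0.008], [0.967, 0.256, 0.003], [0.001, 0.009, -1.0]]
contact_force: [0.5, 0.0, 0.0]
opening: -0.004
grasp_force: 0.0
```

Run:
```python
from plan import *
print(get_obs()["tool_pos"]); wrist("blade_a",.1)
# right unit: yaw ~0.45 -> 26 deg; approach via over the units
plan([(.53,-.12,.21,15),(.50,-.29,.21,26)])
```

```text
[0.55779315 0.10158099 0.20451075]
blade_a 0.55 202 186 [0.5122 0.0921 0.1   ]
 sil 0.82 mean [0.506 0.08 ] yaw -0.061 ends [0.501 0.005] [0.51  0.143]
(0.53, -0.12, 0.21, 15) 6 [[-0.035, -0.013, -0.002, np.float64(-0.02), 0], [-0.035, -0.013, -0.002, np.float64(-0.02), 0], [-0.035, -0.013, -0.002, np.float64(-0.02), 0], [-0.035, -0.013, -0.002, np.float64(-0.02), 0], [-0.035, -0.013, -0.002, np.float64(-0.02), 0], [-0.035, -0.013, -0.002, np.float64(-0.02), 0]]
(0.5, -0.29, 0.21, 26) 5 [[-0.031, -0.015, -0.0, np.float64(-2.2), 0], [-0.031, -0.016, -0.0, np.float64(-2.2), 0], [-0.03, -0.017, -0.0, np.float64(-2.2), 0], [-0.029, -0.018, -0.0, np.float64(-2.2), 0], [-0.029, -0.019, -0.0, np.float64(-2.2), 0]]
```

Call:
{"fn": "move_arm", "kwargs": {
  "series": [
    [-0.035,-0.013,0,0,0],
    [-0.035,-0.013,0,0,0],
    [-0.035,-0.013,0,0,0],
    [-0.035,-0.013,0,0,0],
    [-0.035,-0.013,0,0,0],
    [-0.035,-0.013,0,0,0],
    [-0.031,-0.015,0,-2.2,0],
    [-0.031,-0.016,0,-2.2,0],
    [-0.03,-0.017,0,-2.2,0],
    [-0.029,-0.018,0,-2.2,0]
  ]
}}

```text
t: 9.45
tool_pos: [0.5068, -0.2573, 0.1971]
eef_rot: [[-0.403, 0.915, -0.004], [0.915, 0.403, 0.002], [0.003, -0.003, -1.0]]
contact_force: [0.5, 0.1, -0.1]
opening: -0.001
grasp_force: 0.0
```

Call:
{"fn": "move_arm", "kwargs": {
  "series": [
    [-0.029,-0.019,0,-2.2,0],
    [0,0,0,0,0],
    [0,0,0,0,0]
  ]
}}

```text
t: 9.75
tool_pos: [0.5014, -0.291, 0.1975]
eef_rot: [[-0.434, 0.901, -0.004], [0.901, 0.434, 0.002], [0.003, -0.003, -1.0]]
contact_force: [0.5, 0.7, -0.2]
opening: -0.001
grasp_force: 0.0
```

Run:
```python
from h import *
print(get_obs()["tool_pos"]); im,_=wrist("blade_b",.1); wrist("grip_b",.1)
cv2.imwrite("pics/w3.png",im[:,:,::-1])
```

```text
[ 0.50137752 -0.29101074  0.19745692]
blade_b 0.85 181 192 [ 0.4427 -0.3198  0.1   ]
 sil 0.63 mean [ 0.436 -0.33 ] yaw 0.231 ends [ 0.454 -0.405] [ 0.422 -0.268]
grip_b 0.69 104 197 [ 0.3789 -0.3554  0.1   ]
 sil 0.61 mean [ 0.38  -0.361] yaw 0.613 ends [ 0.423 -0.422] [ 0.336 -0.298]
```

View pics/w3.png

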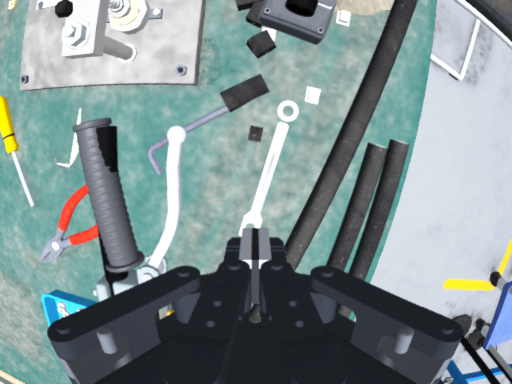

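The right lever is out, with its ball at (177,132) and blade through (178,195). The spanner lies below the fingers and will be cleared by 70 mm.

Run:
```python
from plan import *
plan([(.480,-.297,.195,31.5),(.480,-.297,.08,31.5)])
```

```text
(0.48, -0.297, 0.195, 31.5) 1 [[0.004, -0.024, 0.004, np.float64(-5.5), 0]]
(0.48, -0.297, 0.08, 31.5) 3 [[0.0, 0.0, 0.038, np.float64(-0.0), 0], [0.0, 0.0, 0.038, np.float64(-0.0), 0], [0.0, 0.0, 0.038, np.float64(-0.0), 0]]
```

Call:
{"fn": "move_arm", "kwargs": {
  "series": [
    [0.004,-0.022,0.002,-5.5,0],
    [0,0,0,0,0],
    [0,0,0.038,0,0],
    [0,0,0.038,0,0],
    [0,0,0.038,0,0],
    [0,0,0,0,0]
  ]
}}

```text
t: 10.65
tool_pos: [0.479, -0.2939, 0.0788]
eef_rot: [[-0.52, 0.854, -0.009], [0.854, 0.52, 0.005], [0.009, -0.005, -1.0]]
contact_force: [-0.5, 1.0, -0.6]
opening: -0.0
grasp_force: 0.0
```

Call:
{"fn": "move_arm", "kwargs": {
  "series": [
    [0,-0.01,0,0,0],
    [0,-0.01,0,0,0],
    [0,-0.006,0,0,0],
    [0,0,0,0,0]
  ]
}}

```text
t: 11.05
tool_pos: [0.4588, -0.3123, 0.0849]
eef_rot: [[-0.518, 0.855, 0.002], [0.855, 0.518, -0.001], [-0.002, 0.001, -1.0]]
contact_force: [0.3, -0.1, -0.6]
opening: -0.001
grasp_force: 0.0
```

Call:
{"fn": "move_arm", "kwargs": {
  "series": [
    [0.001,-0.004,0,0,0],
    [0.001,-0.003,0,0,0],
    [0,0,0,0,0]
  ]
}}

```text
t: 11.35
tool_pos: [0.454, -0.3123, 0.0841]
eef_rot: [[-0.521, 0.853, 0.003], [0.853, 0.521, -0.0], [-0.002, 0.003, -1.0]]
contact_force: [3.3, 1.7, 2.5]
opening: 0.001
grasp_force: 1.8
```

Call:
{"fn": "move_arm", "kwargs": {
  "series": [
    [0.001,-0.003,0,0,0],
    [0,0,0,0,0]
  ]
}}

```text
t: 11.55
tool_pos: [0.4503, -0.3127, 0.0838]
eef_rot: [[-0.521, 0.853, 0.002], [0.853, 0.521, 0.001], [-0.0, 0.002, -1.0]]
contact_force: [3.4, 2.6, 3.2]
opening: -0.005
grasp_force: 2.3
```

Call:
{"fn": "move_arm", "kwargs": {
  "series": [
    [0.001,-0.003,0.001,0,0],
    [0.001,-0.003,0.001,0,0],
    [0,0,0,0,0]
  ]
}}

```text
t: 11.85
tool_pos: [0.4436, -0.3142, 0.0814]
eef_rot: [[-0.521, 0.854, 0.001], [0.854, 0.521, 0.001], [0.0, 0.001, -1.0]]
contact_force: [4.2, 3.0, 3.2]
opening: -0.001
grasp_force: 2.5
```

Call:
{"fn": "move_arm", "kwargs": {
  "series": [
    [0.001,-0.003,0,0,0],
    [0,0,0,0,0]
  ]
}}

```text
t: 12.05
tool_pos: [0.4423, -0.3144, 0.0815]
eef_rot: [[-0.522, 0.853, 0.003], [0.853, 0.522, 0.0], [-0.001, 0.003, -1.0]]
contact_force: [6.1, 3.0, 2.1]
opening: -0.002
grasp_force: 3.8
```

Call:
{"fn": "move_arm", "kwargs": {
  "series": [
    [0.001,-0.003,0,0,0],
    [0,0,0,0,0]
  ]
}}

```text
t: 12.25
tool_pos: [0.4422, -0.3145, 0.0816]
eef_rot: [[-0.523, 0.852, 0.008], [0.852, 0.523, -0.0], [-0.004, 0.007, -1.0]]
contact_force: [11.8, 3.0, -2.1]
opening: 0.001
grasp_force: 6.2
```

Stopped after about 13 mm. I'll press firmly to make sure it's a hard stop.

Call:
{"fn": "move_arm", "kwargs": {
  "series": [
    [0.001,-0.003,0,0,0],
    [0.001,-0.003,0,0,0],
    [0,0,0,0,0]
  ]
}}

```text
t: 12.55
tool_pos: [0.4419, -0.3146, 0.0819]
eef_rot: [[-0.525, 0.851, 0.017], [0.851, 0.526, -0.002], [-0.01, 0.013, -1.0]]
contact_force: [23.0, 5.1, -9.5]
opening: -0.003
grasp_force: 11.0
```

Run:
```python
from h import *
print(get_obs()["tool_pos"]); im,_=wrist("blade_b",.1)
```

```text
[ 0.44188427 -0.31455135  0.08193142]
blade_b 0.89 228 252 [ 0.4279 -0.3193  0.1   ]
 sil 0.61 mean [ 0.41 -0.3 ] yaw 0.477 ends [ 0.428 -0.334] [ 0.397 -0.275]
```

The right lever stops hard after about 14 mm (0.16 rad) under 23 N, so it is sound. I'll release it and return to the left lever.

Call:
{"fn": "move_arm", "kwargs": {
  "series": [
    [-0.004,0.012,0,0,0],
    [-0.003,0.015,0,0,0],
    [-0.003,0.02,0,0,0],
    [0,0.01,0,0,0],
    [0,0,0,0,0],
    [0,0,-0.04,0,0],
    [0,0,-0.04,0,0],
    [0,0,-0.04,0,0],
    [0,0,0,0,0]
  ]
}}

```text
t: 13.6
tool_pos: [0.486, -0.2995, 0.2065]
eef_rot: [[-0.519, 0.855, 0.008], [0.855, 0.519, -0.004], [-0.008, 0.005, -1.0]]
contact_force: [0.1, -0.5, 0.1]
opening: -0.001
grasp_force: 0.0
```

Run:
```python
from plan import *
print(get_obs()["tool_pos"]); wrist("blade_b",.1)
plan([(.53,-.12,.205,22),(.555,.103,.205,15),(.555,.103,.08,15)])
```

```text
[ 0.48603277 -0.29952207  0.20654069]
blade_b 0.74 202 179 [ 0.4416 -0.3175  0.1   ]
 sil 0.58 mean [ 0.436 -0.329] yaw 0.23 ends [ 0.453 -0.403] [ 0.422 -0.268]
(0.53, -0.12, 0.205, 22) 5 [[0.025, 0.026, -0.001, np.float64(1.86), 0], [0.026, 0.025, -0.001, np.float64(1.86), 0], [0.027, 0.025, -0.001, np.float64(1.86), 0], [0.028, 0.024, -0.001, np.float64(1.86), 0], [0.028, 0.023, -0.001, np.float64(1.86), 0]]
(0.555, 0.103, 0.205, 15) 6 [[0.033, 0.018, -0.0, np.float64(1.17), 0], [0.033, 0.017, -0.0, np.float64(1.17), 0], [0.034, 0.016, -0.0, np.float64(1.17), 0], [0.034, 0.016, -0.0, np.float64(1.17), 0], [0.034, 0.015, -0.0, np.float64(1.17), 0], [0.035, 0.014, -0.0, np.float64(1.17), 0]]
(0.555, 0.103, 0.08, 15) 4 [[0.0, 0.0, 0.031, np.float64(0.0), 0], [0.0, 0.0, 0.031, np.float64(0.0), 0], [0.0, 0.0, 0.031, np.float64(0.0), 0], [0.0, 0.0, 0.031, np.float64(0.0), 0]]
```

Call:
{"fn": "move_arm", "kwargs": {
  "series": [
    [0.025,0.026,0,1.9,0],
    [0.026,0.025,0,1.9,0],
    [0.027,0.025,0,1.9,0],
    [0.028,0.024,0,1.9,0],
    [0.028,0.023,0,1.9,0],
    [0.033,0.018,0,1.2,0],
    [0.033,0.017,0,1.2,0],
    [0.034,0.016,0,1.2,0],
    [0.034,0.016,0,1.2,0],
    [0.034,0.015,0,1.2,0]
  ]
}}

```text
t: 14.75
tool_pos: [0.5514, 0.0663, 0.1992]
eef_rot: [[-0.272, 0.962, -0.004], [0.962, 0.272, -0.001], [-0.0, -0.004, -1.0]]
contact_force: [0.8, -0.2, 0.6]
opening: 0.002
grasp_force: 0.0
```

Call:
{"fn": "move_arm", "kwargs": {
  "series": [
    [0.035,0.014,0,1.2,0],
    [0,0,0,0,0],
    [0,0,0,0,0]
  ]
}}

```text
t: 15.05
tool_pos: [0.5555, 0.1031, 0.1993]
eef_rot: [[-0.255, 0.967, -0.004], [0.967, 0.255, -0.002], [-0.001, -0.004, -1.0]]
contact_force: [0.3, -0.8, -0.1]
opening: 0.002
grasp_force: 0.0
```

Call:
{"fn": "move_arm", "kwargs": {
  "series": [
    [0,0,0.04,0,0],
    [0,0,0.04,0,0],
    [0,0,0.039,0,0],
    [0,0,0,0,0],
    [0,-0.012,0,0,0],
    [0,-0.012,0,0,0],
    [0.001,-0.004,0,0,0],
    [0.001,-0.004,0,0,0],
    [0.001,-0.004,0,0,0],
    [0,0,0,0,0]
  ]
}}

```text
t: 16.05
tool_pos: [0.523, 0.0972, 0.0838]
eef_rot: [[-0.254, 0.967, 0.004], [0.967, 0.254, 0.001], [0.0, 0.005, -1.0]]
contact_force: [3.5, -0.2, 3.0]
opening: 0.003
grasp_force: 1.8
```

Call:
{"fn": "move_arm", "kwargs": {
  "series": [
    [0.0015,-0.004,0,0,0],
    [0.0015,-0.004,0,0,0],
    [0.0015,-0.004,0,0,0],
    [0.0015,-0.004,0,0,0],
    [0,0,0,0,0]
  ]
}}

```text
t: 16.55
tool_pos: [0.5056, 0.0989, 0.0831]
eef_rot: [[-0.254, 0.967, 0.004], [0.967, 0.254, 0.001], [-0.0, 0.004, -1.0]]
contact_force: [6.6, 0.1, 3.2]
opening: 0.0
grasp_force: 2.9
```

Call:
{"fn": "move_arm", "kwargs": {
  "series": [
    [0.001,-0.003,0,0,0],
    [0,0,0,0,0]
  ]
}}

```text
t: 16.75
tool_pos: [0.5028, 0.0989, 0.0831]
eef_rot: [[-0.254, 0.967, 0.004], [0.967, 0.254, 0.001], [-0.0, 0.004, -1.0]]
contact_force: [4.9, 0.1, 3.7]
opening: -0.004
grasp_force: 2.9
```

Call:
{"fn": "move_arm", "kwargs": {
  "series": [
    [0.001,-0.003,0,0,0],
    [0.001,-0.003,0,0,0],
    [0,-0.002,0,0,0],
    [0,0,0,0,0]
  ]
}}

```text
t: 17.15
tool_pos: [0.4986, 0.0988, 0.0836]
eef_rot: [[-0.254, 0.967, 0.013], [0.967, 0.254, 0.0], [-0.003, 0.013, -1.0]]
contact_force: [14.4, -1.2, -4.4]
opening: 0.004
grasp_force: 6.2
```

Call:
{"fn": "move_arm", "kwargs": {
  "series": [
    [0,-0.002,0,0,0],
    [0,0,0,0,0],
    [0,0,0,0,0],
    [0,0,0,0,0]
  ]
}}

```text
t: 17.55
tool_pos: [0.4985, 0.0987, 0.0837]
eef_rot: [[-0.254, 0.967, 0.017], [0.967, 0.254, 0.001], [-0.004, 0.016, -1.0]]
contact_force: [17.0, 0.1, -8.2]
opening: 0.001
grasp_force: 7.9
```

Run:
```python
from h import *
im,ray=wrist("blade_a",.1)
a=camera("top"); cv2.imwrite("pics/f.png",np.hstack([cv2.resize(im[90:330,50:290,::-1],(380,380)),cv2.resize(a[90:280,130:420,::-1],(420,380))]))
```

```text
blade_a 0.84 219 256 [0.4809 0.0934 0.1   ]
 sil 0.79 mean [0.468 0.116] yaw 0.376 ends [0.481 0.084] [0.458 0.141]
```

View pics/f.png

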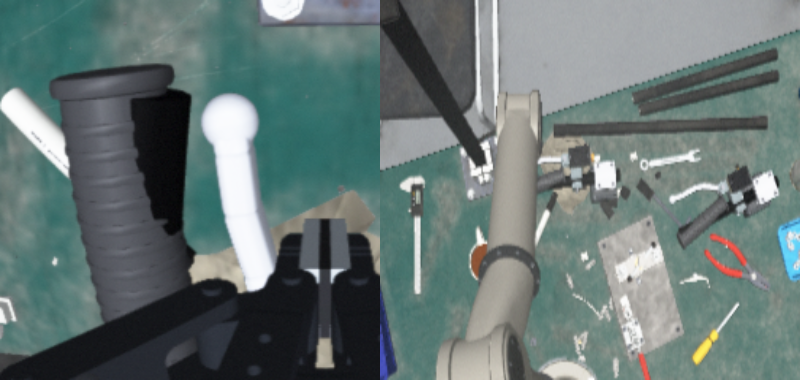

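The left blade is pressed in to the same stop as before, with the ball beside the grip at (228,122) in the left panel. The right lever is out, and the tools are where they were.

```bash
python3 -c "
from station import *
print(finish_job())"
```

```text
the job is handed in; nothing more can be done
None
```

The left lever (unit_a, taking a as the left one) is the bad one: it travelled about 0.33 rad, right up to its grip. The right one stopped hard at about 0.16 rad. I handed the job in with the closed fingers holding only the left lever against its grip at about 17 N, the right lever sprung out, and the tools left where they were.

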